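Gauge the height of a jaw insert

ROBOT

A 7-joint arm with a two-finger parallel gripper is mounted at the origin on a cart in front of the work surface, level with it; the furniture and walls round the work are solid. World frame = base frame: x ahead of the robot, y to its left, z up, the work surface at z = 0. Lengths are in m, angles in rad, forces in N, time in s.
With the tool pointing down it reaches from about 0.4 to 0.875 m from the base axis. Payload 19.3 kg.
Tool frame: the origin (TCP) lies on the centre line of the jaws, within the pads' length; the fingertips stand 19 mm ahead of it and the grasp point (between the pads) is the TCP (bot.nose_length is the distance from the TCP to the fingertips, in m); y points along the fingers, z is the direction in which the jaws open and shut, and the axes are right-handed (so a half turn about y gives the same grasp; the last joint's range is limited). The gripper opens to 85 mm and grips with 20 to 120 N. Pads are 22 mm wide; open, the fingers measure 114 mm over their backs; the gripper's body (76 mm by 85 mm) begins 54 mm behind the grasp point. The pads swing forward as they close: fully open they stand 13 mm farther back than shut.
Start: joints at [-1.382, 0.521, -0.036, 1.599, 0.021, 1.021, -0.113], TCP at [0.16, 0.604, 0.25] pointing down, gripper open.
Joint ranges: [-2.91, 2.91], [-0.3, 2.13], [-1.5, 1.42], [0.17, 2.43], [-1.26, 4.41], [0.16, 1.93], [-2.52, 2.52]. Speed limits (rad/s): [1.89, 1.89, 2.39, 2.39, 3.01, 3.01, 3.01].

INTERFACE

Orientations are given as [roll, pitch, yaw] about the fixed x, y, z axes, in that order (R = Rz(yaw) Ry(pitch) Rx(roll)).
In Python, from workcell import observe, cams, workorder, bot gives the robot as it stands. The module is installed in compiled form; this text tells all that it offers.
- The arm moves only by the tool apply_moves, never from a script. Its arguments are lists of equal length, an entry for each row: "jaw": the opening, from -1 (shut) to 1 (fully open), so that 0 is half open; "translation": the shift along the world's x, y, z in m, a list of three; "angular": the turn, a rotation vector about the world's x, y, z in degrees, a list of three. In form: {"jaw": [jaw, ...], "translation": [[x, y, z], ...], "angular": [[ax, ay, az], ...]}. A call has 1 to 5 rows; each row is the pose to reach, as a shift and turn from the pose commanded when the call began; what a row does not reach only later rows make up. A row lasts 1/10 s, in which the tool goes at most 50 mm and 8.59 degrees, less where a joint would pass 70% of its speed; a pose out of reach is approached as far as the arm can. A call with a gripper value outside its range is refused whole. The fingers move at their own pace and stop on an object; "newtons" is the grip in N (left out, the last holds). Time passes only in rows, so rows that repeat a pose let the fingers close. It gives the time, the measured TCP pose, the force and the opening at its end, in the units of the state.
- observe(): the state, without advancing time (a new reading comes with each control period).
- cams.grab_frame(name): name is "scene" or "top" or "wrist"; returns a dict with "pixels" (480x640x3 uint8, red, green, blue), "mtx" (3x3 intrinsics, pixels), "R" (3x3) and "t" (3): a world point X has camera coordinates R X + t. Camera axes: x right, y down, z forward; pixel columns grow to the right and rows downward; lengths in m; the calibration is good to about 2 mm. A picture is of the moment at which its call begins. There is no depth.
- workorder.job_done(): hands the job in, once; it reports no verdict.
The state is a dict: "clock": time; "qpos": joint angles; "qd": joint speeds; "joint_efforts": joint torques, N m; "position": TCP position; "tool_rot": TCP orientation; "force": force on the tool from outside, world axes, zero at the start; "moment": the same for the moment, N m; "grip_width": finger opening in m.
Only numpy, scipy, OpenCV 4.12 (cv2) and the standard library are available. Lean on these libraries where they do the work, as an engineer would, in place of code of your own. Each camera call takes 0.05 s, during which the arm holds its last target. There are 200 camera calls.

TASK

Measure the height of the serrated jaw insert where it lies: pick up the bridge gauge by its barrel, lower it over the insert so that both legs stand on the worktop and the sprung round foot rests on top of the insert near its middle. Set it down, do not drop it; then let go, leaving the gauge standing there upright and showing the height. Do not push the insert out of its place.

Things in the scene. Friction and masses are not known exactly. Their poses are not given: they have to be found in the camera images.
- gauge: Loose metal bridge gauge, 36x104x108 mm, 0.4-0.7 kg. Origin: midway between the legs at the level of their undersides; z up, y along the beam. Legs: 36 mm in x, 12 in y, inner faces 80 apart. Beam: 32 wide, underside z=44, top z=58. On its middle the barrel to grip: 24 in x, 30 in y, z=58 to 100. Plunger button (12 across) above it, z=104 to 108, rises with the plunger.
- plunger (a joint): Slide of the gauge's plunger, m: 0 with the foot level with the undersides of the legs (its lower stop; so in the air), growing as the foot is pushed up, at most 0.03. With the legs on the worktop it reads the height of what is under the foot. A spring pushes the foot down with 1 to 2 N; the gauge's weight overcomes it.
- foot (a point): Centre of the underside of the plunger's round foot (16 mm across, on the gauge's z axis midway between the legs).
- jaw_insert: Loose serrated steel jaw insert: grey block 25 mm (x) by 50 mm (y), 12.5 mm high, grooved top, 0.11 kg, lying flat on the worktop. Origin: centre of its underside; y along its length. A round chromed striker (disc 68 mm across) and a flat waisted steel strip lie near it in varying order; they are not to be measured.
There are look-alikes about, which are no part of the job. There is more than one size of the gauge; the job needs the smallest.

How it is judged:
By the outcome, as a careful person would: the job done as asked, in the order asked, and still so for the second after the job is handed in, with the robot touching nothing.
It also fails if it takes over 35 s, if anything falls off the work surface, if the arm or the gripper's body presses on something with over 40 N, if the wrist force passes 120 N, or if a joint passes its speed limit or range.

## Working session

There is one attempt and no reset: what is moved stays moved. The work goes in short steps, Python scripts to look and compute and a tool call to move; the robot and the scene stay as the last step left them, time stands still between calls to the robot, and variables do not carry over. Pictures are saved under pics/ and viewed, about 8 in all and at most 12, crops included, and the job is handed in when it is done.

Besides the shell and the picture viewer there is one more tool, called after ">>>" as a command line: name --argument value ..., lists and objects as JSON in quotes. apply_moves: Moves the arm, as the interface text tells. Its arguments: {"type":"object","properties":{"jaw":{"type":"array"},"translation":{"type":"array"},"angular":{"type":"array"},"newtons":{"type":"number"}},"required":["jaw","translation","angular"]}

```bash
mkdir -p pics; python3 - <<'E'
from workcell import observe,cams
import cv2,pickle,numpy as np
f={n:cams.grab_frame(n) for n in("scene","top")}
pickle.dump(f,open('f0.pkl','wb'))
for n in f: cv2.imwrite(f'pics/{n}0.png',f[n]["pixels"][:,:,::-1]); print(n,f[n]["mtx"].round(1).tolist(),f[n]["R"].round(3).tolist(),f[n]["t"].round(3).tolist())
s=observe();print({k:np.round(v,3).tolist() for k,v in s.items()})
E
```

```text
scene [[466.3, 0.0, 318.6], [0.0, 466.3, 239.7], [0.0, 0.0, 1.0]] [[0.485, -0.874, 0.002], [-0.458, -0.257, -0.851], [0.745, 0.412, -0.525]] [-0.341, 0.216, 1.063]
top [[548.0, 0.0, 321.7], [0.0, 548.0, 237.8], [0.0, 0.0, 1.0]] [[-0.022, -1.0, -0.017], [-0.987, 0.025, -0.156], [0.156, 0.013, -0.988]] [-0.129, 0.488, 1.236]
{'clock': 0.1, 'qpos': [-1.382, 0.522, -0.036, 1.6, 0.021, 1.021, -0.113], 'qd': [0.0, -0.001, 0.001, -0.002, -0.0, 0.001, 0.003], 'joint_efforts': [0.003, -92.848, 1.983, -37.053, 0.018, 0.005, -0.0], 'position': [0.16, 0.604, 0.25], 'tool_rot': [-1.572, -0.0, -0.259], 'force': [-0.289, -0.188, 0.636], 'moment': [-0.0, 0.018, 0.049], 'grip_width': 0.086}
```

View pics/scene0.png

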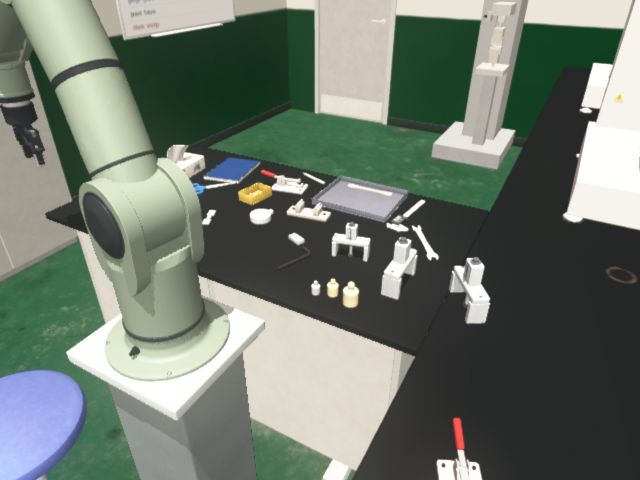

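View pics/top0.png

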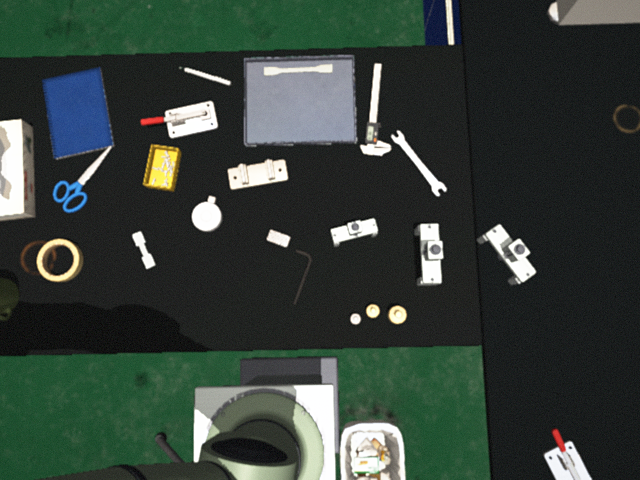

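Candidates in the top view are gauges at (355,231), (429,254) and (508,253), of which the first looks smallest. The insert is the grey block at (279,239). The striker is at (207,215) and the strip at (144,250). Next is a close crop with rough positions.

```bash
cat > h.py <<'E'
import numpy as np,cv2
def ray(f,u,v,z):
    K,R,t=f["mtx"],f["R"],f["t"]; c=-R.T@t; d=R.T@np.linalg.solve(K,[u,v,1.]); return c+d*(z-c[2])/d[2]
def proj(f,X):
    p=(f["R"]@np.atleast_2d(X).T+f["t"][:,None]); p=f["mtx"]@p; return (p[:2]/p[2]).T
def gauge(x,y,yaw):
    def box(hx,y0,y1,z0,z1): return [[sx*hx,yy,z] for z in(z0,z1) for sx,yy in((-1,y0),(1,y0),(1,y1),(-1,y1))]
    B=[box(.018,-.052,-.040,0,.058),box(.018,.040,.052,0,.058),box(.016,-.052,.052,.044,.058),box(.012,-.015,.015,.058,.100),box(.004,-.004,.004,.104,.108)]
    c,s=np.cos(yaw),np.sin(yaw); R=np.array([[c,-s,0],[s,c,0],[0,0,1]])
    return [np.array(b)@R.T+[x,y,0] for b in B]
def insert(x,y,yaw):
    b=np.array([[sx*.0125,sy*.025,z] for z in(0,.0125) for sx,sy in((-1,-1),(1,-1),(1,1),(-1,1))])
    c,s=np.cos(yaw),np.sin(yaw); return [b@np.array([[c,s,0],[-s,c,0],[0,0,1]])+[x,y,0]]
def draw(img,f,boxes,x0,y0,k,col=(0,0,255)):
    for b in boxes:
        p=((proj(f,b)-[x0,y0]+.5)*k*16).astype(int)
        for q in(p[:4],p[4:]): cv2.polylines(img,[q.reshape(-1,1,2)],True,col,1,cv2.LINE_AA,4)
        for i in range(4): cv2.line(img,tuple(map(int,p[i])),tuple(map(int,p[i+4])),col,1,cv2.LINE_AA,4)
def crop(f,x0,y0,w,h,k): return cv2.resize(f["pixels"][y0:y0+h,x0:x0+w,::-1],None,fx=k,fy=k,interpolation=cv2.INTER_CUBIC)
E
python3 - <<'E'
import pickle; from h import *
f=pickle.load(open('f0.pkl','rb'));t=f['top'];s=f['scene']
for n,u,v,z in(("g",355,227,.108),("g2",432,247,.13),("ins",279,238,.0125),("legs",334,243,0),("legs",378,235,0)): print(n,ray(t,u,v,z).round(3))
print(ray(s,351,227,.108).round(3),ray(s,297,238,.0125).round(3))
a=crop(t,260,205,130,60,6);b=crop(s,280,215,130,60,6)
cv2.imwrite('pics/c1.png',cv2.resize(np.vstack([a,b]),(650,600)))
E
```

```text
g [ 0.496 -0.215  0.108]
g2 [ 0.444 -0.377  0.13 ]
ins [ 0.491 -0.039  0.012]
legs [ 0.478 -0.169  0.   ]
legs [ 0.494 -0.275  0.   ]
[ 0.474 -0.227  0.108] [ 0.486 -0.046  0.012]
```

View pics/c1.png

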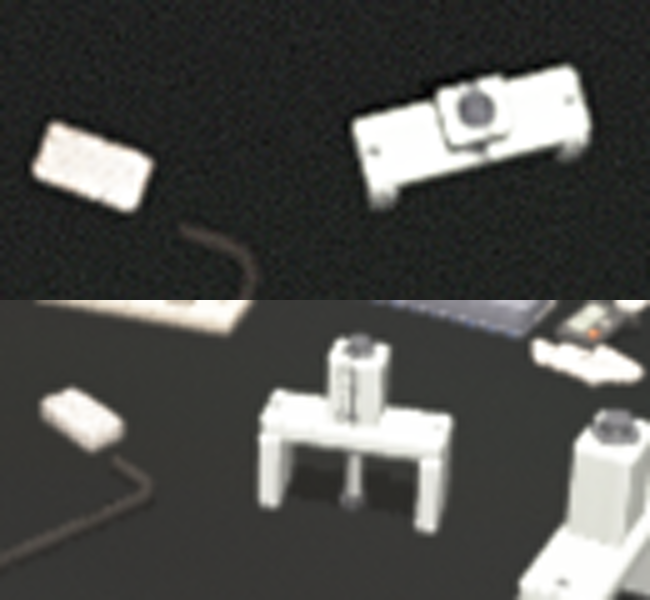

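Both views confirm the smallest gauge, with button at top px ≈(355,226), standing upright. The insert is at top px ≈(278,238), grooves faintly visible. I'll fit both poses using the two views.

```bash
python3 - <<'E'
import pickle; from h import *
from scipy.optimize import least_squares
f=pickle.load(open('f0.pkl','rb'));t=f['top'];s=f['scene']
T=lambda x,y:(x/5+260-.4,y/5+205-.4); S=lambda x,y:(x/5+280-.4,(y-300)/5+215-.4)
obs=[(t,T(352,120),(.016,.052,.058)),(t,T(573,66),(.016,-.052,.058)),(t,T(477,103),(0,0,.108)),
(s,S(361,343),(0,0,.108)),(s,S(259,505),(-.018,.052,0)),(s,S(416,525),(-.018,-.04,0)),(s,S(437,531),(-.018,-.052,0))]
def W(p,l): c,sn=np.cos(p[2]),np.sin(p[2]); return np.array([p[0]+c*l[0]-sn*l[1],p[1]+sn*l[0]+c*l[1],l[2]])
r=least_squares(lambda p:np.concatenate([proj(F,W(p,l))[0]-np.array(o) for F,o,l in obs]),[.48,-.22,.17])
print(r.x,r.fun.reshape(-1,2).round(1).tolist())
g=t["pixels"][225:252,262:295].mean(2); m=(g>90).astype(np.uint8)
c=max(cv2.findContours(m,0,2)[0],key=cv2.contourArea)+np.array([262,225])
mm=cv2.minAreaRect(c);print(mm)
P=[ray(t,*q,.0125)[:2] for q in cv2.boxPoints(mm)]; print(np.round(P,4)); M=cv2.moments(c); ic=ray(t,M['m10']/M['m00'],M['m01']/M['m00'],.008)
e=[P[1]-P[0],P[2]-P[1]]; L=max(e,key=np.linalg.norm); print([np.linalg.norm(q) for q in e]); yaw=np.arctan2(-L[0],L[1]); yaw=(yaw+np.pi/2)%np.pi-np.pi/2
print('insert',ic,yaw)
a=crop(t,260,205,130,60,5);draw(a,t,gauge(*r.x)+insert(ic[0],ic[1],yaw),260,205,5)
b=crop(s,280,215,130,60,5);draw(b,s,gauge(*r.x)+insert(ic[0],ic[1],yaw),280,215,5)
cv2.imwrite('pics/c2.png',np.vstack([a,b]))
E
```

```text
[ 0.49910505 -0.21614176  0.2391341 ] [[0.6, 0.1], [0.2, -0.8], [0.4, 0.4], [-0.4, -1.0], [-0.4, -0.2], [-0.4, 0.6], [-0.4, 0.0]]
((278.05157470703125, 237.86598205566406), (22.543886184692383, 12.348878860473633), 21.03750991821289)
[[ 0.4879 -0.0065]
 [ 0.5154 -0.0172]
 [ 0.4946 -0.067 ]
 [ 0.4673 -0.0562]]
[np.float64(0.029511902675860836), np.float64(0.05399049676619184)]
insert [ 0.49204128 -0.03616266  0.008     ] -0.394737137382549
```

View pics/c2.png

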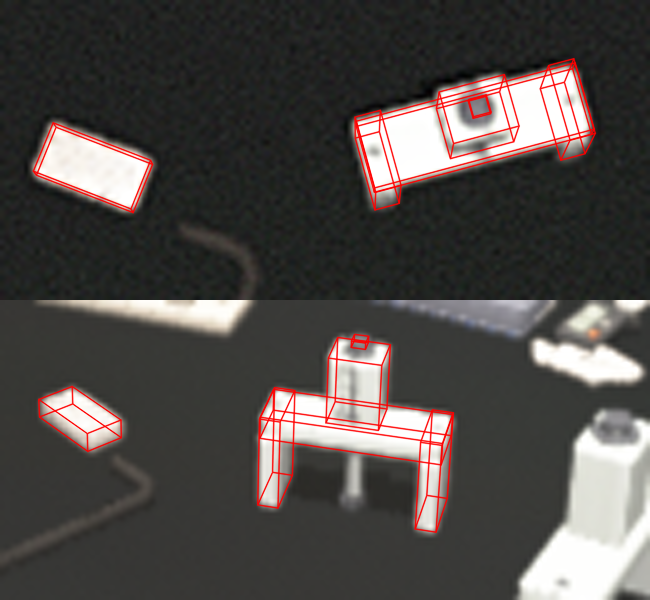

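The model overlays match in both views.
- **Gauge:** (0.499, -0.216), yaw 0.239.
- **Insert:** (0.492, -0.0365), yaw -0.395.

Plan: grip with the jaws along the gauge's x (tool yaw -1.332). Then turn the gauge +53.7° so the beam crosses the insert squarely. That gives the legs about 27 mm clearance and keeps them off the hex key.

>>> apply_moves --jaw '[1,1,1,1,1]' --translation '[[0.03,-0.04,0],[0.06,-0.08,0],[0.09,-0.12,0],[0.12,-0.155,0],[0.15,-0.19,0]]' --angular '[[0,0,-7],[0,0,-14],[0,0,-21],[0,0,-28],[0,0,-35]]'

```text
clock: 0.6
position: [0.3108, 0.4124, 0.2503]
tool_rot: [-1.571, 0.0, -0.875]
force: [1.2, 0.7, -0.6]
grip_width: 0.0855
```

>>> apply_moves --jaw '[1,1,1,1,1]' --translation '[[0.02,-0.04,0],[0.04,-0.08,0],[0.06,-0.12,0],[0.08,-0.16,0],[0.1,-0.2,0]]' --angular '[[0,0,-6],[0,0,-12],[0,0,-18],[0,0,-24],[0,0,-26.5]]'

```text
clock: 1.1
position: [0.4104, 0.2125, 0.2503]
tool_rot: [-1.571, 0.0, -1.336]
force: [0.9, 0.1, 0.3]
grip_width: 0.0855
```

>>> apply_moves --jaw '[1,1,1,1,1]' --translation '[[0.01,-0.045,0],[0.02,-0.09,0],[0.03,-0.135,0],[0.04,-0.18,0],[0.05,-0.22,0]]' --angular '[[0,0,0],[0,0,0],[0,0,0],[0,0,0],[0,0,0]]'

```text
clock: 1.6
position: [0.4599, -0.008, 0.2503]
tool_rot: [-1.571, 0.0, -1.333]
force: [0.9, 1.3, 0.4]
grip_width: 0.0852
```

```bash
python3 - <<'E'
from workcell import observe,cams
import cv2,pickle,numpy as np
f=cams.grab_frame("wrist");pickle.dump(f,open('w1.pkl','wb'));cv2.imwrite('pics/w1.png',f["pixels"][:,:,::-1])
s=observe();print(s['clock'],s['qpos'],s['position'],s['tool_rot'],s['force'])
E
```

```text
1.65 [-0.46168926  0.2808245   0.44299034  2.03188388 -0.15463505  0.85950587
  0.30007121] [ 0.46089104 -0.01388255  0.25067071] [-1.57004082 -0.00233466 -1.33801639] [-3.09497012 -7.92839818 -0.45353429]
```

View pics/w1.png

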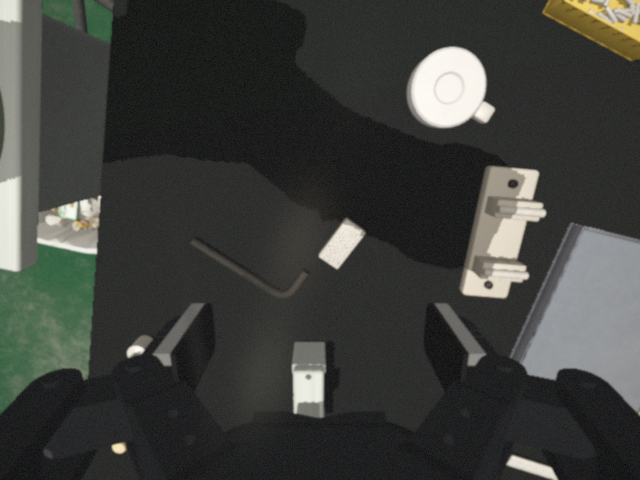

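The wrist view shows the insert with its serrated top at (342,243), the hex key at (190–305,240–295), and the gauge's end at (309,370). I'll refine the insert's pose from this view.

```bash
cat >> h.py <<'E'
def findins(t,x0,x1,y0,y1,th=100):
    m=(t["pixels"][y0:y1,x0:x1].mean(2)>th).astype(np.uint8)
    c=max(cv2.findContours(m,0,2)[0],key=cv2.contourArea)+np.array([x0,y0])
    r=cv2.minAreaRect(c); P=np.array([ray(t,*q,.0115)[:2] for q in cv2.boxPoints(r)])
    e=[P[1]-P[0],P[2]-P[1]]; L=max(e,key=np.linalg.norm); y=np.arctan2(-L[0],L[1]); y=(y+np.pi/2)%np.pi-np.pi/2
    return P.mean(0).round(4),round(y,3),[round(np.linalg.norm(q),4) for q in e]
E
python3 - <<'E'
import pickle; from h import *
f=pickle.load(open('w1.pkl','rb')); print(findins(f,314,372,212,275))
c,y,_=findins(f,314,372,212,275)
print(proj(f,insert(c[0],c[1],y)[0]).round(0).tolist())
print(proj(f,np.vstack(gauge(.4991,-.2161,.239)[1])).round(0).tolist())
E
```

```text
(array([ 0.4907, -0.0395]), np.float64(-0.389), [np.float64(0.0523), np.float64(0.0276)])
[[318.0, 252.0], [336.0, 265.0], [364.0, 230.0], [345.0, 216.0], [318.0, 256.0], [337.0, 269.0], [365.0, 233.0], [346.0, 219.0]]
[[296.0, 348.0], [326.0, 348.0], [326.0, 339.0], [295.0, 339.0], [292.0, 380.0], [327.0, 380.0], [327.0, 370.0], [292.0, 370.0]]
```

>>> apply_moves --jaw '[1,1,1,1,1]' --translation '[[0.01,-0.045,0],[0.02,-0.09,0],[0.03,-0.135,0],[0.035,-0.18,0],[0.039,-0.202,0]]' --angular '[[0,0,0],[0,0,0],[0,0,0],[0,0,0],[0,0,0]]'

```text
clock: 2.15
position: [0.4984, -0.2117, 0.2501]
tool_rot: [-1.572, -0.001, -1.335]
force: [0.8, 0.4, -0.4]
grip_width: 0.0854
```

```bash
python3 - <<'E'
from workcell import observe,cams
import pickle; from h import *
f=cams.grab_frame("wrist");pickle.dump(f,open('w2.pkl','wb'))
s=observe();print(s['clock'],s['qpos'].round(3),s['position'],s['tool_rot'])
a=f["pixels"][:,:,::-1].copy();draw(a,f,gauge(.4991,-.2161,.239),0,0,1);cv2.imwrite('pics/w2.png',a)
E
```

```text
2.2 [-0.058  0.427  0.478  1.838 -0.237  0.932  0.759] [ 0.49860315 -0.21366725  0.25019776] [-1.57153288 -0.00225153 -1.33717234]
```

View pics/w2.png

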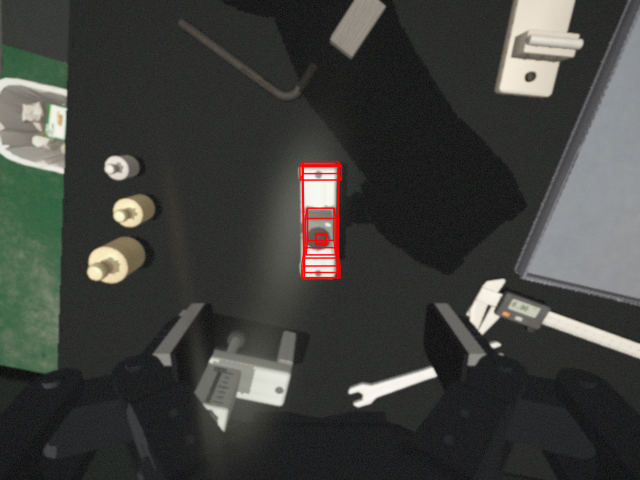

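The overlay sits on the gauge: beam at px (302–340,163–277), centred between the jaws. Descending.

>>> apply_moves --jaw '[1,1,1,1,1]' --translation '[[0,0,-0.03],[0,0,-0.06],[0,0,-0.08],[0,0,-0.09],[0,0,-0.09]]' --angular '[[0,0,0],[0,0,0],[0,0,0],[0,0,0],[0,0,0]]'

```text
clock: 2.7
position: [0.4985, -0.2076, 0.1594]
tool_rot: [-1.573, 0.001, -1.332]
force: [-0.1, 0.1, -0.3]
grip_width: 0.0853
```

>>> apply_moves --jaw '[1,1,1,1,1]' --translation '[[0,-0.008,-0.02],[0,-0.008,-0.04],[0,-0.008,-0.06],[0,-0.008,-0.074],[0,-0.008,-0.074]]' --angular '[[0,0,0],[0,0,0],[0,0,0],[0,0,0],[0,0,0]]'

```text
clock: 3.2
position: [0.4987, -0.2156, 0.0856]
tool_rot: [-1.572, 0.001, -1.332]
force: [-0.1, 0.6, -0.3]
grip_width: 0.0854
```

>>> apply_moves --jaw '[0,-0.3,-0.6,-0.8,-1]' --translation '[[0,0,0],[0,0,0],[0,0,0],[0,0,0],[0,0,0]]' --angular '[[0,0,0],[0,0,0],[0,0,0],[0,0,0],[0,0,0]]' --newtons 50

```text
clock: 3.7
position: [0.4992, -0.2159, 0.0868]
tool_rot: [-1.57, -0.0, -1.332]
force: [-1.4, -0.3, 5.5]
grip_width: 0.0235
```

>>> apply_moves --jaw '[-1,-1,-1,-1,-1]' --translation '[[0,0,0],[0,0,0],[0,0,0],[0,0,0],[0,0,0]]' --angular '[[0,0,0],[0,0,0],[0,0,0],[0,0,0],[0,0,0]]'

```text
clock: 4.2
position: [0.4992, -0.2159, 0.0868]
tool_rot: [-1.57, -0.0, -1.332]
force: [-1.4, 1.2, 6.8]
grip_width: 0.0233
```

>>> apply_moves --jaw '[-1,-1,-1,-1,-1]' --translation '[[0,0,0.005],[0,0,0.015],[0,0,0.03],[0,0,0.05],[0,0,0.05]]' --angular '[[0,0,0],[0,0,0],[0,0,0],[0,0,0],[0,0,0]]'

```text
clock: 4.7
position: [0.4999, -0.2163, 0.1386]
tool_rot: [-1.568, -0.002, -1.332]
force: [-0.3, 0.0, -5.3]
grip_width: 0.023
```

>>> apply_moves --jaw '[-1,-1,-1,-1,-1]' --translation '[[0,0.02,0],[0,0.05,0],[-0.001,0.08,0],[-0.002,0.11,0],[-0.003,0.13,0]]' --angular '[[0,0,5],[0,0,13],[0,0,21],[0,0,29],[0,0,34]]'

```text
clock: 5.2
position: [0.4957, -0.0837, 0.1359]
tool_rot: [-1.571, 0.001, -0.732]
force: [1.5, -0.8, -5.5]
grip_width: 0.0231
```

>>> apply_moves --jaw '[-1,-1,-1,-1,-1]' --translation '[[-0.002,0.02,0],[-0.004,0.035,0],[-0.005,0.044,0],[-0.005,0.047,0],[-0.005,0.047,0]]' --angular '[[0,0,8],[0,0,14],[0,0,18],[0,0,20],[0,0,20]]'

```text
clock: 5.7
position: [0.491, -0.0389, 0.1361]
tool_rot: [-1.571, 0.0, -0.39]
force: [0.9, 0.0, -5.2]
grip_width: 0.0234
```

>>> apply_moves --jaw '[-1,-1,-1,-1,-1]' --translation '[[0,0,0],[0,0,0],[0,0,0],[0,0,0],[0,0,0]]' --angular '[[0,0,0],[0,0,0],[0,0,0],[0,0,0],[0,0,0]]'

```text
clock: 6.2
position: [0.491, -0.0389, 0.1363]
tool_rot: [-1.571, 0.0, -0.39]
force: [-0.2, 1.0, -4.7]
grip_width: 0.0234
```

```bash
python3 - <<'E'
from workcell import observe,cams
import pickle; from h import *
f={n:cams.grab_frame(n) for n in("scene","top","wrist")};pickle.dump(f,open('f3.pkl','wb'))
s=observe();print(s['clock'],s['qpos'].round(3),s['position'],s['tool_rot'],s['force'],s['grip_width'])
w=f['wrist'];a=cv2.resize(w["pixels"][:,:,::-1],(480,360))
b=crop(f['scene'],260,185,100,90,4)[:360]
cv2.imwrite('pics/f3.png',cv2.resize(np.hstack([a,b]),(800,327)))
E
```

```text
6.35 [-0.151  0.49   0.143  2.049 -0.118  0.61   1.254] [ 0.49100695 -0.03884048  0.13630396] [-1.57078710e+00 -5.39868248e-05 -3.89892497e-01] [ 0.4854384   0.10606261 -5.01360761] 0.023554080072141017
```

View pics/f3.png

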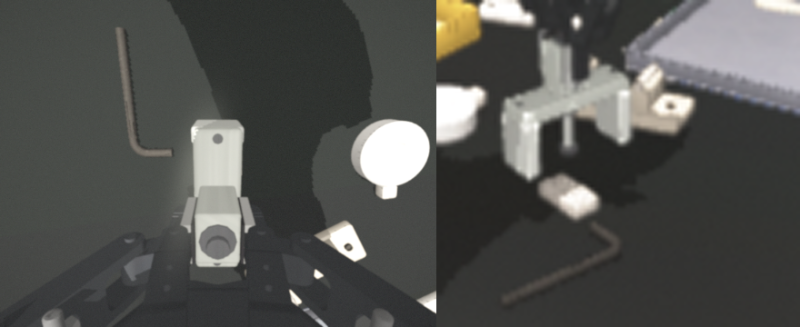

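The gauge hangs square in the jaws above the insert, and its legs are clear of the hex key. Before lowering, I'll overlay the model on the scene and top views.

```bash
python3 - <<'E'
import pickle; from h import *
f=pickle.load(open('f3.pkl','rb')); o=[]
for n,(x,y,w,h) in (('scene',(265,185,80,75)),('wrist',(200,150,240,225))):
    k=400//w if w<100 else 400/w
    a=crop(f[n],x,y,w,h,k)
    draw(a,f[n],[b+[0,0,.0495] for b in gauge(.491,-.0388,-.39+np.pi/2)],x,y,k)
    draw(a,f[n],insert(.4913,-.038,-.392),x,y,k,(0,255,0)); o.append(cv2.resize(a,(400,375)))
cv2.imwrite('pics/f4.png',np.hstack(o))
E
```

```text
(no output)
```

View pics/f4.png

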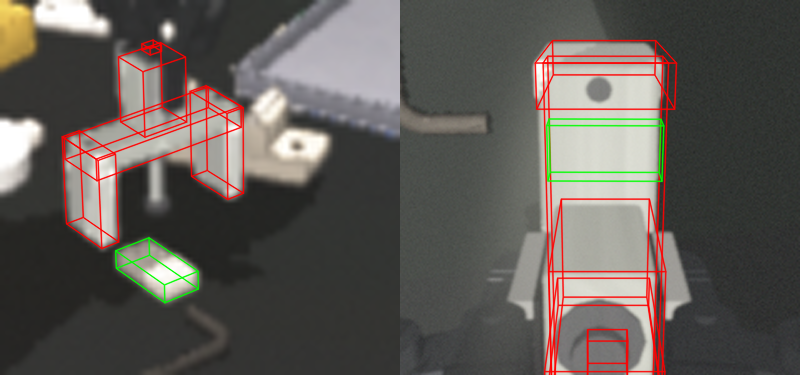

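The scene overlay fits both the gauge and the insert. The wrist overlay is about 2–3 mm off sideways, close to its calibration error. Lowering, slowly near the end.

>>> apply_moves --jaw '[-1,-1,-1,-1,-1]' --translation '[[0,0,-0.01],[0,0,-0.02],[0,0,-0.028],[0,0,-0.033],[0,0,-0.036]]' --angular '[[0,0,0],[0,0,0],[0,0,0],[0,0,0],[0,0,0]]'

```text
clock: 6.85
position: [0.4907, -0.0389, 0.0995]
tool_rot: [-1.571, 0.001, -0.39]
force: [0.9, -0.4, -6.2]
grip_width: 0.0232
```

>>> apply_moves --jaw '[-1,-1,-1,-1,-1]' --translation '[[0,0,-0.003],[0,0,-0.006],[0,0,-0.009],[0,0,-0.011],[0,0,-0.011]]' --angular '[[0,0,0],[0,0,0],[0,0,0],[0,0,0],[0,0,0]]'

```text
clock: 7.35
position: [0.491, -0.0389, 0.0891]
tool_rot: [-1.571, 0.0, -0.39]
force: [-0.7, -1.7, -4.0]
grip_width: 0.0234
```

>>> apply_moves --jaw '[-1,-1,-1]' --translation '[[0,0,-0.001],[0,0,-0.002],[0,0,-0.002]]' --angular '[[0,0,0],[0,0,0],[0,0,0]]'

```text
clock: 7.65
position: [0.491, -0.0388, 0.0873]
tool_rot: [-1.571, -0.0, -0.39]
force: [-1.0, -0.6, -4.1]
grip_width: 0.0232
```

>>> apply_moves --jaw '[-1,-1,-1]' --translation '[[0,0,-0.0005],[0,0,-0.001],[0,0,-0.001]]' --angular '[[0,0,0],[0,0,0],[0,0,0]]'

```text
clock: 7.95
position: [0.491, -0.0389, 0.0868]
tool_rot: [-1.571, -0.0, -0.39]
force: [-5.7, -1.0, 10.1]
grip_width: 0.023
```

Contact at the expected height (0.0868). Ease off slightly, then let go.

>>> apply_moves --jaw '[-1,-1,-1]' --translation '[[0,0,0.0004],[0,0,0.0004],[0,0,0.0004]]' --angular '[[0,0,0],[0,0,0],[0,0,0]]' --newtons 20

```text
clock: 8.25
position: [0.491, -0.0388, 0.0868]
tool_rot: [-1.571, -0.0, -0.39]
force: [-3.0, -0.4, 5.4]
grip_width: 0.0234
```

>>> apply_moves --jaw '[-0.3,-0.2,0,0.5,0.7]' --translation '[[0,0,0],[0,0,0],[0,0,0],[0,0,0],[0,0,0]]' --angular '[[0,0,0],[0,0,0],[0,0,0],[0,0,0],[0,0,0]]'

```text
clock: 8.75
position: [0.491, -0.0388, 0.0867]
tool_rot: [-1.571, -0.0, -0.39]
force: [-0.2, -0.1, -0.4]
grip_width: 0.0705
```

>>> apply_moves --jaw '[0.8,0.8,0.8,0.8,0.8]' --translation '[[0,0,0],[0,0,0.005],[0,0,0.015],[0,0,0.03],[0,0,0.05]]' --angular '[[0,0,0],[0,0,0],[0,0,0],[0,0,0],[0,0,0]]'

```text
clock: 9.25
position: [0.4907, -0.0389, 0.1376]
tool_rot: [-1.571, 0.001, -0.39]
force: [-0.6, 1.2, 0.3]
grip_width: 0.077
```

>>> apply_moves --jaw '[0.8,0.8,0.8,0.8,0.8]' --translation '[[0,0,0.03],[0,0,0.06],[0,0,0.09],[0,0,0.1],[0,0,0.1]]' --angular '[[0,0,0],[0,0,0],[0,0,0],[0,0,0],[0,0,0]]'

```text
clock: 9.75
position: [0.4915, -0.0388, 0.2384]
tool_rot: [-1.569, -0.003, -0.39]
force: [-0.4, -0.3, -0.1]
grip_width: 0.0767
```

```bash
python3 - <<'E'
from workcell import observe,cams
from h import *
s=observe();print(s['clock'],s['position'],s['force'])
f={n:cams.grab_frame(n) for n in("scene","wrist")}; o=[]
for n,(x,y,w,h) in (('scene',(265,205,80,75)),('wrist',(160,60,320,300))):
    k=400/w
    a=crop(f[n],x,y,w,h,k); p=a.copy()
    draw(a,f[n],gauge(.491,-.0388,-.39+np.pi/2)[:4],x,y,k)
    draw(a,f[n],insert(.4913,-.038,-.392),x,y,k,(0,255,0)); o.append(np.hstack([cv2.resize(q,(400,300)) for q in(p,a)]))
cv2.imwrite('pics/f5.png',np.vstack(o))
E
```

```text
9.75 [ 0.491515   -0.03880995  0.23835722] [-0.41886018 -0.34812177 -0.11041906]
```

View pics/f5.png

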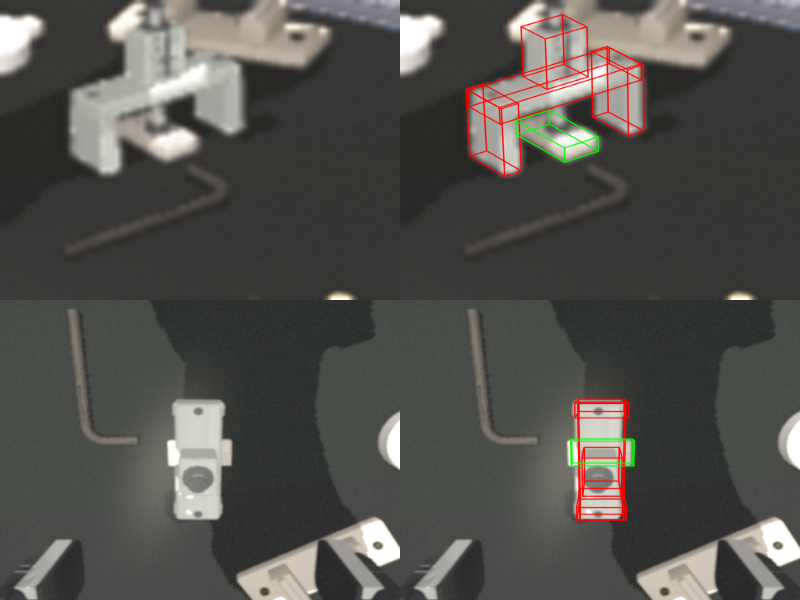

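The gauge stands upright with both legs on the worktop. The foot rests on the insert near its middle, and the insert has not moved from its fitted pose. Handing in.

```bash
python3 -c "
from workcell import workorder
print(workorder.job_done())"
```

```text
the job is handed in; nothing more can be done
None
```

I picked up the smallest gauge by its barrel, turned it about 54° and lowered it over the jaw insert. I eased it onto the worktop (about 10 N on contact) and let go. The job was handed in at about 10 s on the robot's clock, with the gripper clear above at z ≈ 0.24 m.

The last scene and wrist views show:
- **Gauge:** it stands upright, with both legs on the worktop and clear of the hex key.
- **Foot:** it rests on the insert, within about 3 mm of its middle. The top and wrist views put the insert's centre about 3 mm apart, so I used the mean.
- **Insert:** it lies where it was first fitted.

- **Disagreement:** with the gauge held in the jaws, the wrist overlay was 2–3 mm off sideways, about the stated calibration error. The scene view fitted.
- **Not checked:** I could not read the plunger itself. The grasp was at the same height at contact as at pick-up (0.0868 m), which agrees with the legs being fully down.

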